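# Gauge the sleeves, then overhang the fixture plate and hold it

### The job

Of the two loose steel sleeves, slide the one that fits over the upright brass gauge pin on the aluminium fixture plate right down onto the plate, and put the other, whose bore is too tight, in the red tray. Then, with the good sleeve left on the pin, take the plate by its blue grip and slide it, pin end first, straight out along the grey stone block without lifting it, until the middle of the red line across the plate is level with the block's end edge. At that overhang the plate would tip if let go, so finish while still holding it by the grip, flat on the block, and leave the other things on the bench where they are.

Things in the scene. Friction and masses are not known exactly. Their poses are not given: they have to be found in the camera images.
- block: Fixed grey stone block lying on the bench, 110 mm (its x) by 240 mm (its y) by 50 mm high. Origin: centre of its underside. Its own +y is the outward direction in which the plate is to be slid (roughly world +y, turned by up to 0.3 rad).
- block_edge (a point): Middle of the block's top outward end edge (block x 0, y +120 mm, z 50 mm); axes as the block's. The plate's red line must come level with this edge.
- plate: Loose aluminium fixture plate, 70 mm (its x) by 260 mm (its y) by 8 mm thick, 0.5 kg, flat on the block (underside 50 mm above the bench), its +y end outward, 5 to 35 mm past the block edge at start. Origin: centre of underside. Brass gauge pin at y +100 mm, blue grip at y -108 mm. With the red line at the edge it tips (about 3 N up at the grip) unless held.
- plate_mark (a point): Middle of the red line across the plate, on its top face (plate y -20 mm, z 8 mm: 150 mm from the outward end). The line is 6 mm wide (its middle counts) and runs over the whole width and down both side faces.
- pin_foot (a point): Foot of the brass gauge pin on the plate's top face (plate y +100 mm, z 8 mm). Pin 20 mm diameter, 45 mm tall, its top 5 mm tapered to 11 mm diameter. Its top is 103 mm above the bench.
- grip (a point): Point inside the plate's square blue plastic grip, 24 by 24 mm, 40 mm tall from the plate's top face (sides along the plate's x and y). The point is on its axis, 22 mm above the plate's top face (80 mm above the bench).
- sleeve_wide: Loose steel sleeve (tube) standing upright on the bench, 34 mm outside diameter, 40 mm tall, bore 23 mm right through: it fits the 20 mm pin. 0.15 kg. Origin: centre of its underside, z along its axis.
- sleeve_tight: Loose steel sleeve standing upright on the bench, 34 mm outside diameter, 40 mm tall, bore only 16 mm: too tight for the pin, to be rejected. 0.2 kg. Origin: centre of its underside, z along its axis. The two sleeves swap places from start to start.
- tray: Fixed open red plastic tray for rejects, 110 by 110 mm outside, walls 4 mm thick and 25 mm high, floor about 4 mm thick. Origin: centre of its underside.
- specimen1: Bystander: loose white specimen puck, 30 mm diameter, 20 mm tall. Origin: centre of its underside. Leave alone.
- specimen2: Bystander: white specimen puck as specimen1. Leave alone.
- specimen3: Bystander: green specimen puck, same size. Leave alone.
- specimen4: Bystander: white specimen puck, same size. Leave alone.
- pot: Bystander: small amber glass pot with a white cap, 44 mm diameter, 45 mm tall. Origin: centre of its underside. Leave alone.
- loupe: Bystander: grey eye loupe, a cylinder of 32 mm diameter, 30 mm tall. Origin: centre of its underside. Leave alone.
Mind the look-alikes: they are no part of the job. Leave any black or purple look-alike of the sleeve_wide alone. What is shaped like the sleeve_tight but green is not meant.

How it is judged:
On the way:
1. the sleeve that fits is down on the gauge pin and let go, with the plate not yet slid out (horizontal distance between sleeve_wide and pin_foot below 0.005 m and z of sleeve_wide in the frame of plate between 0.004 and 0.012 m and angle between the z axis of sleeve_wide and the z axis of plate, either way round below 0.1 rad and angle between plate's own z axis and vertical below 0.035 rad and y of plate_mark in the frame of block_edge below -0.08 m and contact force between the fingers and sleeve_wide below 0.3 N), for 0.2 s.
At the end, for the whole second after the job is handed in: Plate held (over 1.5 N), still, flat on the block (0.035 rad), red line within 5 mm of the edge, 15 mm of the centre line, 0.1 rad of straight; wide sleeve untouched, down on the pin (5 mm of its axis, foot within 4 mm of the plate); tight sleeve released inside the tray (y of plate_mark in the frame of block_edge between -0.005 and 0.005 m and x of plate_mark in the frame of block_edge between -0.015 and 0.015 m and z of plate_mark in the frame of block_edge between 0.004 and 0.012 m and angle between the y axis of plate and the y axis of block, either way round below 0.1 rad and angle between plate's own z axis and vertical below 0.035 rad and contact force between the fingers and plate above 1.5 N and contact force between plate and block above 0.5 N and linear speed of plate below 0.02 m/s and horizontal distance between sleeve_wide and pin_foot below 0.005 m and z of sleeve_wide in the frame of plate between 0.004 and 0.012 m and angle between the z axis of sleeve_wide and the z axis of plate, either way round below 0.1 rad and contact force between each of the arm, the fingers and sleeve_wide below 0.3 N and x of sleeve_tight in the frame of tray between -0.052 and 0.052 m and y of sleeve_tight in the frame of tray between -0.052 and 0.052 m and z of sleeve_tight in the frame of tray below 0.03 m and contact force between the fingers and sleeve_tight below 0.3 N and linear speed of sleeve_tight below 0.03 m/s); the arm keeps its last pose, push and grip.
It fails at once if the plate is tipped or lifted off the block (angle between plate's own z axis and vertical above 0.15 rad or z of plate_mark in the frame of block_edge above 0.022 m).
It fails at once if a bystander on the bench is pushed more than 25 mm or knocked over (distance of any of specimen1, specimen2, specimen3, specimen4, pot, loupe from where it was at the start of the episode above 0.025 m or angle between any of specimen1, specimen2, specimen3, specimen4, pot, loupe's own z axis and vertical above 0.5 rad).
It also fails if it takes over 67 s, if anything falls off the work surface, if the arm or the gripper's body presses on something with over 40 N, if the wrist force passes 120 N, or if a joint passes its speed limit or range.

### The arm

A 7-joint arm with a two-finger parallel gripper is mounted at the origin on the work surface. World frame = base frame: x ahead of the robot, y to its left, z up, the work surface at z = 0. Lengths are in m, angles in rad, forces in N, time in s.
With the tool pointing down it reaches from about 0.35 to 0.9 m from the base axis. Payload 7.2 kg.
Tool frame: the origin (TCP) lies on the centre line of the jaws, within the pads' length; the fingertips stand 11 mm ahead of it and the grasp point (between the pads) lies 8 mm behind it; z points along the fingers, y is the line along which they close (so a half turn about z gives the same grasp; the last joint's range is limited). The gripper opens to 85 mm and grips with 20 to 120 N. Pads are 22 mm wide; open, the fingers measure 114 mm over their backs; the gripper's body (76 mm by 85 mm) begins 54 mm behind the grasp point. The pads swing forward as they close: fully open they stand 13 mm farther back than shut.
Start: joints at [1.078, 0.411, -0.013, 1.596, 0.006, 1.134, -0.082], TCP at [0.258, -0.569, 0.242] pointing down, gripper open.
Joint ranges: [-2.95, 2.95], [-0.29, 1.99], [-1.47, 1.44], [0.14, 2.54], [-1.03, 4.17], [0.13, 1.85], [-2.86, 2.86]. Speed limits (rad/s): [2.39, 2.39, 3.01, 3.01, 3.14, 3.14, 3.14].

### API

Orientations are given as a unit quaternion [w, x, y, z].
In Python, from rig import get_obs, cams, finish_job gives the robot as it stands.
- The arm moves only by the shell command python3 -m handwheel 'ROWS' [OPENING] [FORCE]. ROWS is a JSON object whose one key "rows" holds a list of rows, each an object of numbers: "tx", "ty", "tz": the shift along the world's x, y, z in units of 25 mm (1.0 is 25 mm); "turn": the turn about the world's z in units of 5 degrees (1.0 is 5 degrees). In form: {"rows": [{"tx": .., "ty": .., "tz": .., "turn": ..}, ...]}. A call has 1 to 10 rows; each row shifts and turns the commanded pose from where the row before left it; what a row does not reach is not made up. A row lasts 1/10 s, in which the tool goes at most 50 mm and 8.59 degrees, less where a joint would pass 70% of its speed; a pose out of reach is approached as far as the arm can. A call is refused whole if a number of a shift passes 1 or a number of a turn 1, either way. A call with a gripper value outside its range is refused whole. OPENING is the opening, from 0 (shut) to 1 (fully open), set as the call begins (- or left out, the last holds). The fingers move at their own pace and stop on an object; FORCE is the grip in N (left out, the last holds). Time passes only in rows, so rows that do not move let the fingers close. It gives the time, the measured TCP pose, the force, the opening and the grip force at its end, in the units of the state.
- get_obs(): the state, without advancing time (a new reading comes with each control period).
- cams.grab_frame(name): name is "scene" or "top" or "wrist"; returns the picture (400x640x3 uint8, red, green, blue); there is no depth.
- cams.camera_info(name): a dict with "fov_y" (degrees; the focal length in pixels is half the picture's height over the tangent of half this angle, whatever the lens; pixels are square), "cx", "cy" (the principal point, pixels), "T" (4x4, takes a point from camera to world coordinates). Camera axes: x right, y up, looking along -z (the intrinsics and any distortion apply to the point x, -y, -z); pixel columns grow to the right and rows downward; lengths in m; the calibration is good to about 2 mm. A picture is of the moment at which its call begins: read the wrist's pose just before it. camera_info takes no time and is no camera call; for the wrist camera it gives the pose at the moment of the call.
- finish_job(): hands the job in; it is judged then, once.
The state is a dict: "clock": time; "qpos": joint angles; "qvel": joint speeds; "effort": joint torques, N m; "position": TCP position; "eef_rot": TCP orientation; "contact_force": force on the tool from outside, world axes, zero at the start; "ft_torque": the same for the moment, N m; "finger_gap": finger opening in m; "grip_force": force on a finger pad.
Only numpy, scipy, OpenCV 4.12 (cv2) and the standard library are available. Lean on these libraries where they do the work, as an engineer would, in place of code of your own. Each camera call takes 0.05 s, during which the arm holds its last target. There are 200 camera calls.

## Working session

There is one attempt and no reset: what is moved stays moved. The work goes in short steps, Python scripts to look and compute and a shell command to move; the robot and the scene stay as the last step left them, time stands still between calls to the robot, and variables do not carry over. Pictures are saved under pics/ and viewed, at most 12 in all, crops included, and the job is handed in when it is done.

```bash
mkdir -p pics
python3 - <<'E'
from rig import get_obs,cams
import cv2,numpy as np
o=get_obs();print(o['clock'],o['position'],o['eef_rot'],o['finger_gap'])
for n in('top','scene'):
    im=cams.grab_frame(n);cv2.imwrite(f'pics/{n}0.png',im[:,:,::-1]);np.save(f'pics/{n}0.npy',im)
    i=cams.camera_info(n);print(n,{k:(np.round(v,4).tolist() if k=='T' else v) for k,v in i.items()})
E
ls
```

```text
0.0 [ 0.25731823 -0.56902683  0.24143947] [-7.88224042e-04  9.77530341e-01  2.10793160e-01 -2.36227094e-04] 0.08552693401577638
top {'fov_y': 52.48083046148349, 'cx': 314.35424793360903, 'cy': 197.2092768704634, 'T': [[-0.0295, 0.9857, -0.166, 0.4126], [-0.9995, -0.0302, -0.0013, -0.0098], [-0.0062, 0.1659, 0.9861, 1.0855], [0.0, 0.0, 0.0, 1.0]]}
scene {'fov_y': 44.15374177032066, 'cx': 316.59823128078267, 'cy': 199.26168364081337, 'T': [[0.4634, -0.6726, 0.577, 1.3619], [0.886, 0.3417, -0.3133, -0.4367], [0.0136, 0.6564, 0.7543, 1.1079], [0.0, 0.0, 0.0, 1.0]]}
pics
```

View pics/top0.png

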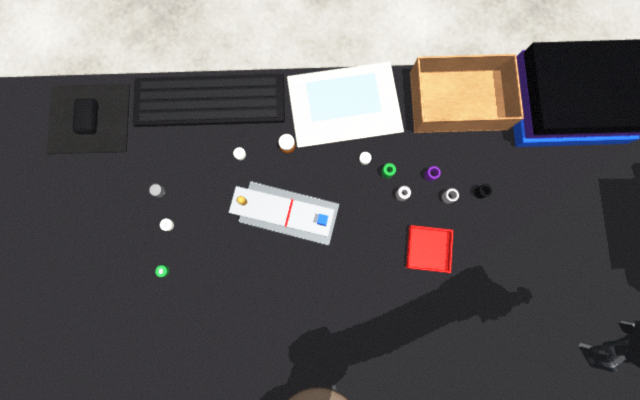

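View pics/scene0.png

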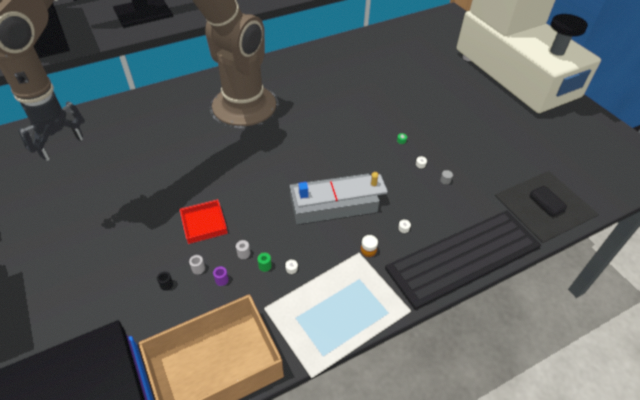

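The top view shows two steel sleeves, at (403,193) and (451,196). The green (389,170), purple (433,173) and black (484,190) rings are look-alikes. The plate has its pin at (241,200), red line at (289,213) and grip at (322,219), and the tray is at (430,249). The scene view agrees: sleeves at (243,250) and (196,264). I'll enlarge the sleeves to compare bores and measure positions.

```bash
cat > h.py <<'E'
import numpy as np,cv2
from rig import get_obs,cams
def ray(i,u,v):
    f=200/np.tan(np.radians(i['fov_y']/2)); T=np.array(i['T'])
    return T[:3,3],T[:3,:3]@np.array([(u-i['cx'])/f,-(v-i['cy'])/f,-1])
def onz(i,u,v,z):
    c,d=ray(i,u,v); return (c+d*(z-c[2])/d[2])[:2]
def proj(i,p):
    f=200/np.tan(np.radians(i['fov_y']/2)); T=np.array(i['T']); q=T[:3,:3].T@(np.array(p)-T[:3,3])
    return np.array([i['cx']-f*q[0]/q[2], i['cy']+f*q[1]/q[2]])
def tri(i,a,j,b):
    c,d=ray(i,*a);e,g=ray(j,*b);s,t=np.linalg.lstsq(np.c_[d,-g],e-c,rcond=None)[0]
    return (c+s*d+e+t*g)/2,np.linalg.norm(c+s*d-e-t*g)
def blobs(m,amin=8):
    n,_,s,c=cv2.connectedComponentsWithStats(m.astype(np.uint8)); return [(s[k,4],c[k]) for k in range(1,n) if s[k,4]>=amin]
def hsv(im): return cv2.cvtColor(im,cv2.COLOR_RGB2HSV).astype(int)
E
python3 - <<'E'
from h import *
t=np.load('pics/top0.npy');s=np.load('pics/scene0.npy')
a=cv2.resize(t[160:225,370:500],None,fx=6,fy=6,interpolation=cv2.INTER_CUBIC)[:,:780]
b=cv2.resize(s[235:285,150:280],None,fx=4,fy=4,interpolation=cv2.INTER_CUBIC);b=np.pad(b,((0,0),(0,780-b.shape[1]),(0,0)))
cv2.imwrite('pics/crop.png',np.vstack([a,b])[:,:,::-1])
I={'top':cams.camera_info('top'),'scene':cams.camera_info('scene')}
for n,im in(('top',t),('scene',s)):
    H=hsv(im);h,S,V=H[...,0],H[...,1],H[...,2]
    red=((h<6)|(h>174))&(S>150)&(V>90); blue=(h>100)&(h<125)&(S>150)&(V>90); br=(h>10)&(h<25)&(S>120)&(V>100)
    for nm,m in(('red',red),('blue',blue),('brass',br)):
        for ar,c in blobs(m,12):
            if ar<3000: print(n,nm,ar,c.round(1),'z58',onz(I[n],*c,.058).round(4))
H=hsv(t);m=(H[...,1]<70)&(H[...,2]>90);m[:150]=0
for ar,c in blobs(m,20): print('grey',ar,c.round(1),onz(I['top'],*c,.04).round(4))
E
```

```text
top red 31 [288.4 212.7] z58 [0.5474 0.0589]
top red 1984 [429.6 248.6] z58 [ 0.4458 -0.2938]
top blue 1262 [567.9 138.9] z58 [ 0.7202 -0.6775]
top blue 76 [322.  219.5] z58 [ 0.5275 -0.0262]
top brass 36 [288.6 149.8] z58 [0.7135 0.0554]
top brass 37 [241.8 200.9] z58 [0.5816 0.1781]
scene red 1497 [202.9 221.1] z58 [ 0.4887 -0.3115]
scene blue 112 [303.1 189. ] z58 [ 0.5067 -0.0172]
scene blue 360 [140.9 369.2] z58 [ 0.8181 -0.5647]
scene brass 77 [464.3   3.1] z58 [-0.1533  1.0974]
scene brass 68 [374.2 177.9] z58 [0.5616 0.1889]
scene brass 81 [367.5 252.3] z58 [0.7794 0.0326]
scene brass 2224 [192.9 336. ] z58 [ 0.7958 -0.4408]
scene brass 16 [265.9 337.9] z58 [ 0.8756 -0.296 ]
scene brass 22 [270.5 347.9] z58 [ 0.902  -0.2962]
scene brass 20 [274.7 356.4] z58 [ 0.9244 -0.2962]
scene brass 844 [249.3 383.7] z58 [ 0.9544 -0.369 ]
grey 120 [239.2 154.3] [0.7105 0.1882]
grey 145 [364.9 157.5] [ 0.6912 -0.1456]
grey 4228 [284.4 211.6] [0.5529 0.0704]
grey 158 [156.  189.8] [0.6209 0.4069]
grey 186 [403.3 192.7] [ 0.5933 -0.2413]
grey 195 [450.7 195.3] [ 0.5826 -0.3641]
grey 162 [166.1 224.3] [0.5291 0.3775]
grey 33 [584.3 345.1] [ 0.2007 -0.6594]
grey 73 [617.1 361.6] [ 0.1602 -0.7334]
grey 268 [319.4 395.5] [ 0.1029 -0.0064]
```

View pics/crop.png

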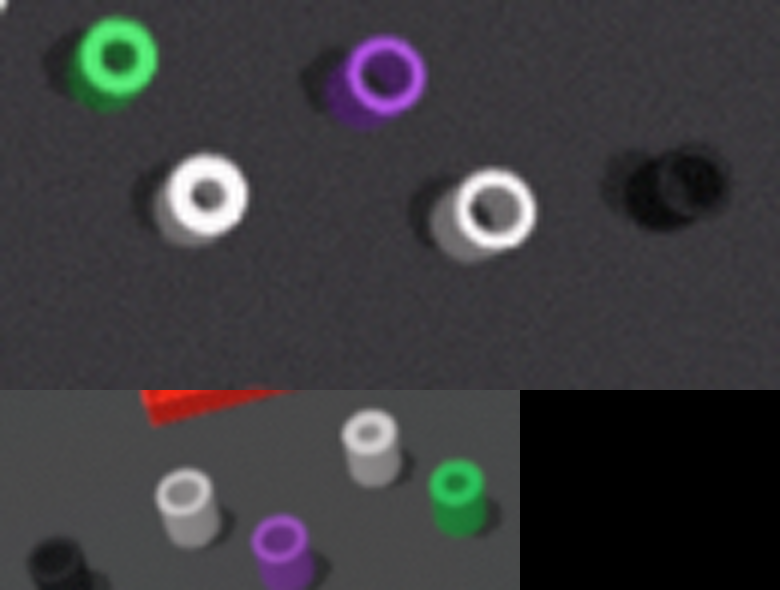

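Both views agree. The thick-walled sleeve at top (404,192) has the small bore, so it's the tight one. The thin-walled steel sleeve at top (452,195) has the large bore, so it's the wide one. Next I'll triangulate.

Run:
```python
from h import *
t=np.load('pics/top0.npy');s=np.load('pics/scene0.npy');I=cams.camera_info('top');J=cams.camera_info('scene')
for n,a,b in(('tight',(404.2,191.9),(242.1,245.1)),('wide',(452.1,194.6),(196.1,260.1))):
    p,e=tri(I,a,J,b);print(n,p.round(4),round(e,4),'z40:',onz(I,*a,.04).round(4),onz(J,*b,.04).round(4))
for n,a in(('purple',(433.9,172.2)),('green',(389.5,169.4)),('black',(486,190))): print(n,onz(I,*a,.04).round(4))
# block+plate & plate-only contours in top image
H=hsv(t)
def sub(lo,hi):
    R=(slice(175,250),slice(220,350)); print(np.unique(H[R][...,2]//16,return_counts=True))
sub(0,0)
m=((H[...,1]<90)&(H[...,2]>90)).astype(np.uint8);m[:175]=0;m[250:]=0;m[:,:220]=0;m[:,350:]=0
m2=((H[...,2]>190)).astype(np.uint8)*m
c=cv2.resize(t[175:250,222:350],None,fx=6,fy=6,interpolation=cv2.INTER_CUBIC)
cv2.imwrite('pics/plate.png',c[:,:,::-1])
# tray
Hs=hsv(t);mr=(((Hs[...,0]<6)|(Hs[...,0]>174))&(Hs[...,1]>150)&(Hs[...,2]>90)).astype(np.uint8);mr[:,:380]=0
r=cv2.minAreaRect(cv2.findNonZero(mr));print('tray',r,onz(I,*r[0],.025).round(4),[onz(I,*q,.025).round(3).tolist() for q in cv2.boxPoints(r)])
```

```text
tight [ 0.5961 -0.2438  0.0374] 0.0011 z40: [ 0.5955 -0.2437] [ 0.5982 -0.2438]
wide [ 0.5855 -0.368   0.0367] 0.0025 z40: [ 0.5845 -0.3681] [ 0.5886 -0.3672]
purple [ 0.6457 -0.3254]
green [ 0.6569 -0.209 ]
black [ 0.5939 -0.4575]
(array([ 3,  4,  5,  6,  7,  8,  9, 10, 11, 12, 13, 14, 15]), array([4852,  362,   97,   58,   41,   52,   62,   49,  109,  989,  350,
        231, 2498]))
tray ((429.8366394042969, 248.6336669921875), (46.16972351074219, 44.08014678955078), 5.710592269897461) [ 0.4469 -0.3035] [[0.399, -0.235], [0.511, -0.254], [0.496, -0.373], [0.384, -0.352]]
```

View pics/plate.png

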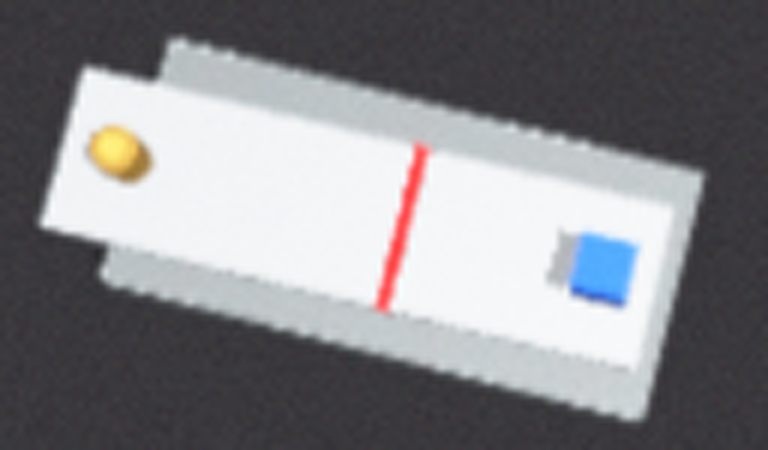

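The enlarged plate view shows crop corners at about (85,66), (38,227), (636,368) and (674,206). The block corners are at (175,38), (704,174), (641,421) and (102,283). The red line runs from (421,146) to (383,309), and the grip top is near (607,265).

Run:
```python
from h import *
I=cams.camera_info('top')
f=lambda p,z: onz(I,222+p[0]/6-.4,175+p[1]/6-.4,z)
P=np.array([f(p,.058) for p in((85,66),(38,227),(636,368),(674,206))])
B=np.array([f(p,.05) for p in((175,38),(102,283),(641,421),(704,174))])
for n,Q in(('plate',P),('block',B)):
    d=(Q[0]+Q[1]-Q[2]-Q[3])/2;w=Q[0]-Q[1]
    print(n,'ctr',Q.mean(0).round(4),'len',np.linalg.norm(d).round(4),'wid',np.linalg.norm(w).round(4),np.linalg.norm(Q[3]-Q[2]).round(4),'ydir deg',np.degrees(np.arctan2(d[1],d[0])).round(2))
    u=d/np.linalg.norm(d); c=Q.mean(0)
    if n=='plate': print('pin',(c+.1*u).round(4),'grip',(c-.108*u).round(4),'mark',(c-.02*u).round(4))
    else: print('edge',(c+.12*u).round(4))
print('mark',f((402,227),.058).round(4),'griptop',f((607,265),.098).round(4),'pintop',f((116,148),.103).round(4))
o=get_obs();print(o['position'])
import numpy as np
print('wristcam',np.round(cams.camera_info('wrist')['T'],3).tolist(),cams.camera_info('wrist')['fov_y'])
```

```text
plate ctr [0.5535 0.0776] len 0.2608 wid 0.0721 0.0708 ydir deg 74.88
pin [0.5796 0.1741] grip [ 0.5253 -0.0267] mark [0.5483 0.0583]
block ctr [0.5489 0.0579] len 0.2372 wid 0.1106 0.1092 ydir deg 73.81
edge [0.5824 0.1732]
mark [0.5482 0.0584] griptop [ 0.5247 -0.0275] pintop [0.5784 0.1719]
[ 0.25738101 -0.56906227  0.24152373]
wristcam [[0.411, 0.871, 0.27, 0.325], [-0.912, 0.393, 0.121, -0.539], [-0.001, -0.296, 0.955, 0.373], [0.0, 0.0, 0.0, 1.0]] 62.04973439788535
```

```bash
python3 -m handwheel '{"rows":[{"tx":0.97,"ty":0.93},{"tx":0.97,"ty":0.93},{"tx":0.97,"ty":0.93},{"tx":0.97,"ty":0.93},{"tx":0.97,"ty":0.93},{"tx":0.97,"ty":0.93},{"tx":0.97,"ty":0.93},{"tx":0.97,"ty":0.93},{"tx":0.97,"ty":0.93},{"tx":0.97,"ty":0.93}]}' 1 40
python3 -m handwheel '{"rows":[{"tx":0.97,"ty":0.93,"tz":-0.8},{"tx":0.97,"ty":0.93,"tz":-0.8},{"tx":0.97,"ty":0.93,"tz":-0.8},{"tx":0.97,"ty":0.93,"tz":-0.8},{"tz":-0.8},{},{}]}'
python3 - <<'E'
from h import *
i=cams.camera_info('wrist');im=cams.grab_frame('wrist');cv2.imwrite('pics/w1.png',im[:,:,::-1])
print(proj(i,(.5955,-.2437,.04)),proj(i,(.5845,-.368,.04)),get_obs()['position'])
E
```

```text
[  67.99579506 -519.10922889] [ 246.59736898 -377.40754318] [ 0.25741378 -0.56915063  0.24165033]invalid input
invalid input
```

View pics/w1.png

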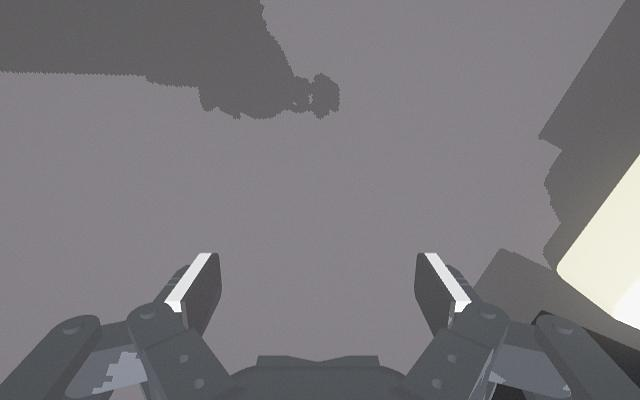

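The wrist view shows only the fingers and bare bench, because the arm did not move. The rows probably need all four numbers.

```bash
python3 -m handwheel '{"rows":[{"tx":0.97,"ty":0.93,"tz":0,"turn":0},{"tx":0.97,"ty":0.93,"tz":0,"turn":0},{"tx":0.97,"ty":0.93,"tz":0,"turn":0},{"tx":0.97,"ty":0.93,"tz":0,"turn":0},{"tx":0.97,"ty":0.93,"tz":0,"turn":0},{"tx":0.97,"ty":0.93,"tz":0,"turn":0},{"tx":0.97,"ty":0.93,"tz":0,"turn":0},{"tx":0.97,"ty":0.93,"tz":0,"turn":0},{"tx":0.97,"ty":0.93,"tz":0,"turn":0},{"tx":0.97,"ty":0.93,"tz":0,"turn":0}]}' 1 40 && python3 -m handwheel '{"rows":[{"tx":0.97,"ty":0.93,"tz":-0.8,"turn":0},{"tx":0.97,"ty":0.93,"tz":-0.8,"turn":0},{"tx":0.97,"ty":0.93,"tz":-0.8,"turn":0},{"tx":0.97,"ty":0.93,"tz":-0.8,"turn":0},{"tx":0,"ty":0,"tz":-0.8,"turn":0},{"tx":0,"ty":0,"tz":0,"turn":0},{"tx":0,"ty":0,"tz":0,"turn":0}]}'
python3 - <<'E'
from h import *
i=cams.camera_info('wrist');im=cams.grab_frame('wrist');cv2.imwrite('pics/w1.png',im[:,:,::-1]);np.save('pics/w1.npy',im)
print(proj(i,(.5955,-.2437,.04)),proj(i,(.5845,-.368,.04)),get_obs()['position'],get_obs()['eef_rot'],get_obs()['qpos'])
E
```

```text
clock: 1.15
position: [0.5008, -0.3359, 0.2421]
eef_rot: [-0.0, 0.978, 0.211, -0.0]
contact_force: [0.6, -0.2, 0.5]
finger_gap: 0.0855
grip_force: 0.0
clock: 1.85
position: [0.5964, -0.2447, 0.1422]
eef_rot: [-0.0, 0.978, 0.21, -0.001]
contact_force: [0.2, -0.1, -0.1]
finger_gap: 0.0852
grip_force: 0.0
[315.76604285 197.2209371 ] [453.17059643 270.55853382] [ 0.59678469 -0.24519095  0.14305348] [4.18957679e-04 9.77684647e-01 2.10077498e-01 1.09920752e-05] [ 0.42250958  0.54353887 -0.1543811   1.63790839  0.09762134  0.96723491
 -0.91288449]
```

View pics/w1.png

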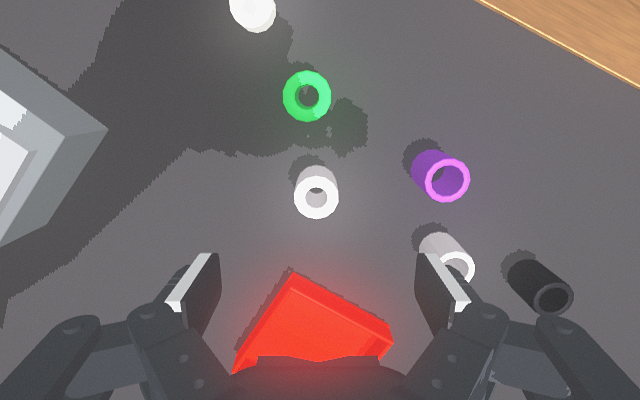

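Run:
```python
from h import *
im=np.load('pics/w1.npy');i=cams.camera_info('wrist')
g=cv2.cvtColor(im,cv2.COLOR_RGB2GRAY)
for th in(150,180,210):
    cs,_=cv2.findContours((g>th).astype(np.uint8),cv2.RETR_CCOMP,cv2.CHAIN_APPROX_NONE)
    for c in cs:
        if 300<cv2.contourArea(c)<8000 and len(c)>20:
            e=cv2.fitEllipse(c);print(th,np.round(e[0],1),np.round(e[1],1),onz(i,*e[0],.04).round(4))
```

```text
150 [183.5 286.4] [15.8 81.9] [ 0.483  -0.1778]
150 [449.1 265.4] [41.1 81.3] [ 0.5873 -0.3639]
150 [316.  192.3] [44.5 53.7] [ 0.5993 -0.243 ]
150 [447.1 180. ] [40.8 45.9] [ 0.647  -0.3264]
150 [447.1 180.3] [30.6 34.5] [ 0.6469 -0.3265]
150 [ 22.5 152. ] [ 60.6 149.8] [ 0.5413 -0.0406]
150 [306.6  95.6] [47.5 49.7] [ 0.6592 -0.2093]
150 [306.4  96.4] [25.3 26.2] [ 0.6586 -0.2093]
150 [589.9  31. ] [ 66.1 190.9] [ 0.7701 -0.3592]
150 [253.5  13.6] [33.6 49.1] [ 0.6909 -0.1587]
180 [183.4 286.5] [15.1 80.6] [ 0.4828 -0.1778]
180 [451.4 267.5] [36.4 77.9] [ 0.5864 -0.3665]
180 [316.  192.6] [44.1 52.9] [ 0.5991 -0.2431]
180 [446.6 180.1] [39.  43.4] [ 0.6468 -0.3261]
180 [446.9 180.2] [32.2 36.4] [ 0.6469 -0.3264]
180 [  9.9 158.9] [25.9 69.4] [ 0.5325 -0.0332]
180 [ 10.  110.5] [25.4 36.4] [ 0.567  -0.0279]
180 [314.6  91.9] [28.5 46. ] [ 0.6635 -0.2132]
180 [253.5  13.5] [33.3 48.8] [ 0.691  -0.1587]
210 [315.8 196.8] [42.5 43.8] [ 0.596  -0.2443]
210 [315.9 197.1] [21.2 22.4] [ 0.5959 -0.2444]
210 [  9.7 159.1] [25.6 69.1] [ 0.5323 -0.0331]
210 [ 10.  110.4] [25.5 35.2] [ 0.567  -0.0279]
210 [253.4  13.5] [32.9 48.5] [ 0.691  -0.1586]
```

The wrist view shows the tight sleeve's top at (316,197) with a bore-to-rim ratio of 0.5, about 17 mm. It lies centred under the TCP. I'll grasp it and carry it to the tray.

```bash
python3 -m handwheel '{"rows":[{"tx":0,"ty":0,"tz":-0.9,"turn":0},{"tx":0,"ty":0,"tz":-0.9,"turn":0},{"tx":0,"ty":0,"tz":-0.9,"turn":0},{"tx":0,"ty":0,"tz":-0.9,"turn":0},{"tx":0,"ty":0,"tz":-0.6,"turn":0},{"tx":0,"ty":0,"tz":-0.5,"turn":0},{"tx":0,"ty":0,"tz":0,"turn":0}]}' && python3 -m handwheel '{"rows":[{"tx":0,"ty":0,"tz":0,"turn":0},{"tx":0,"ty":0,"tz":0,"turn":0},{"tx":0,"ty":0,"tz":0,"turn":0},{"tx":0,"ty":0,"tz":0,"turn":0},{"tx":0,"ty":0,"tz":0,"turn":0},{"tx":0,"ty":0,"tz":0,"turn":0},{"tx":0,"ty":0,"tz":0,"turn":0}]}' 0 40 && python3 -m handwheel '{"rows":[{"tx":0,"ty":0,"tz":0.4,"turn":0},{"tx":0,"ty":0,"tz":0.8,"turn":0},{"tx":0,"ty":0,"tz":0.8,"turn":0},{"tx":0,"ty":0,"tz":0.8,"turn":0}]}'
```

```text
clock: 2.6
position: [0.5963, -0.2442, 0.0239]
eef_rot: [-0.0, 0.978, 0.21, -0.001]
contact_force: [-0.2, 0.5, 0.6]
finger_gap: 0.0855
grip_force: 0.0
clock: 3.3
position: [0.5976, -0.2441, 0.026]
eef_rot: [0.0, 0.978, 0.211, 0.001]
contact_force: [-0.6, 0.2, 6.3]
finger_gap: 0.0333
grip_force: 39.4
clock: 3.7
position: [0.5968, -0.2439, 0.0958]
eef_rot: [-0.0, 0.978, 0.211, -0.0]
contact_force: [0.4, -0.2, -1.2]
finger_gap: 0.0333
grip_force: 40.1
```

```bash
python3 -m handwheel '{"rows":[{"tx":-1,"ty":-0.4,"tz":0,"turn":0},{"tx":-1,"ty":-0.4,"tz":0,"turn":0},{"tx":-1,"ty":-0.4,"tz":0,"turn":0},{"tx":-1,"ty":-0.4,"tz":0,"turn":0},{"tx":-1,"ty":-0.4,"tz":0,"turn":0},{"tx":-1,"ty":-0.4,"tz":0,"turn":0},{"tx":0,"ty":0,"tz":-0.8,"turn":0},{"tx":0,"ty":0,"tz":-0.8,"turn":0},{"tx":0,"ty":0,"tz":-0.6,"turn":0},{"tx":0,"ty":0,"tz":-0.3,"turn":0}]}' && python3 -m handwheel '{"rows":[{"tx":0,"ty":0,"tz":0,"turn":0},{"tx":0,"ty":0,"tz":0,"turn":0},{"tx":0,"ty":0,"tz":0,"turn":0},{"tx":0,"ty":0,"tz":0,"turn":0}]}' 0.58 40 && python3 -m handwheel '{"rows":[{"tx":0,"ty":0,"tz":0.7,"turn":0},{"tx":0,"ty":0,"tz":1,"turn":0},{"tx":0,"ty":0,"tz":1,"turn":0},{"tx":0,"ty":0,"tz":1,"turn":0},{"tx":0,"ty":0,"tz":1,"turn":0}]}'
```

```text
clock: 4.7
position: [0.4464, -0.3037, 0.0315]
eef_rot: [-0.0, 0.978, 0.211, -0.001]
contact_force: [-0.3, 0.4, -2.6]
finger_gap: 0.0332
grip_force: 40.0
clock: 5.1
position: [0.4476, -0.3043, 0.0332]
eef_rot: [0.001, 0.978, 0.211, 0.001]
contact_force: [0.4, -0.5, -0.2]
finger_gap: 0.0499
grip_force: 0.0
clock: 5.6
position: [0.4471, -0.3039, 0.1514]
eef_rot: [0.0, 0.978, 0.211, 0.0]
contact_force: [-0.4, 0.1, -0.6]
finger_gap: 0.0497
grip_force: 0.0
```

```bash
python3 -m handwheel '{"rows":[{"tx":0.92,"ty":-0.43,"tz":0,"turn":0},{"tx":0.92,"ty":-0.43,"tz":0,"turn":0},{"tx":0.92,"ty":-0.43,"tz":0,"turn":0},{"tx":0.92,"ty":-0.43,"tz":0,"turn":0},{"tx":0.92,"ty":-0.43,"tz":-0.3,"turn":0},{"tx":0.9,"ty":-0.42,"tz":0,"turn":0},{"tx":0,"ty":0,"tz":0,"turn":0},{"tx":0,"ty":0,"tz":0,"turn":0}]}' 0.9 40
python3 - <<'E'
from h import *
i=cams.camera_info('wrist');im=cams.grab_frame('wrist');np.save('pics/w2.npy',im)
print(get_obs()['position'])
g=cv2.cvtColor(im,cv2.COLOR_RGB2GRAY)
for th in(195,210,225):
    cs,_=cv2.findContours((g>th).astype(np.uint8),cv2.RETR_CCOMP,cv2.CHAIN_APPROX_NONE)
    for c in cs:
        if 200<cv2.contourArea(c)<8000 and len(c)>20:
            e=cv2.fitEllipse(c);print(th,np.round(e[0],1),np.round(e[1],1),onz(i,*e[0],.04).round(4))
t=cams.grab_frame('top');cv2.imwrite('pics/t2.png',cv2.resize(t[160:290,380:540],None,fx=4,fy=4,interpolation=cv2.INTER_CUBIC)[:,:,::-1])
E
```

```text
clock: 6.4
position: [0.5845, -0.368, 0.1421]
eef_rot: [-0.0, 0.978, 0.211, -0.0]
contact_force: [-1.0, 0.5, -0.8]
finger_gap: 0.0766
grip_force: 0.0
[ 0.58396985 -0.36796256  0.14229861]
195 [435.6 280.8] [14.9 74.1] [ 0.559  -0.4833]
195 [199. 281.] [15.3 74.2] [ 0.4809 -0.3106]
195 [318.2 191.3] [44.  53.3] [ 0.5885 -0.3667]
195 [318.2 188.7] [15.3 24.2] [ 0.5903 -0.3659]
195 [303.9  89.9] [31.6 41.5] [ 0.6494 -0.3287]
195 [574.6  29.5] [  2.3 141.8] [ 0.7541 -0.4714]
210 [435.6 280.9] [14.7 74.2] [ 0.559  -0.4832]
210 [199.2 281. ] [15.1 74.6] [ 0.481  -0.3107]
210 [318.2 191.4] [43.9 53.1] [ 0.5885 -0.3668]
210 [318.2 188.8] [15.5 24.8] [ 0.5902 -0.3659]
225 [199.3 281. ] [14.8 74.2] [ 0.481  -0.3108]
225 [318.3 195.7] [42.6 44.1] [ 0.5855 -0.3682]
225 [318.3 196. ] [29.7 31.9] [ 0.5853 -0.3682]
```

View pics/t2.png

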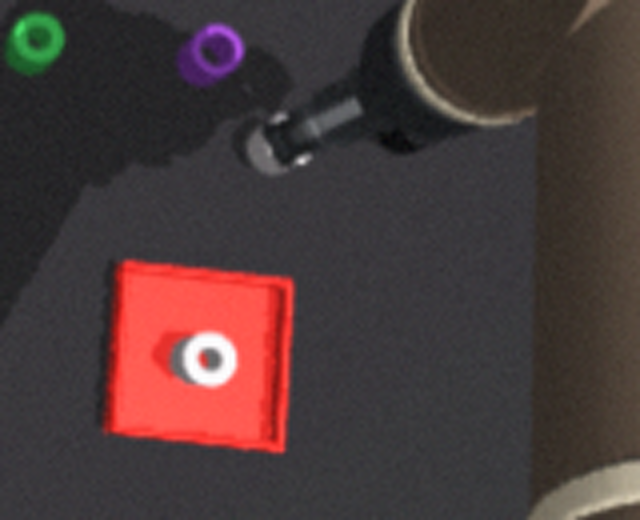

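The tight sleeve stands upright inside the tray, near crop (210,360). The sleeve below the gripper has a bore-to-rim ratio of 0.72, about 24 mm, so it's the wide one. I'll grasp it and go to a viewing position short of the pin.

```bash
python3 -m handwheel '{"rows":[{"tx":0.04,"ty":0,"tz":-0.9,"turn":0},{"tx":0,"ty":0,"tz":-0.9,"turn":0},{"tx":0,"ty":0,"tz":-0.9,"turn":0},{"tx":0,"ty":0,"tz":-0.9,"turn":0},{"tx":0,"ty":0,"tz":-0.6,"turn":0},{"tx":0,"ty":0,"tz":-0.4,"turn":0},{"tx":0,"ty":0,"tz":0,"turn":0}]}' && python3 -m handwheel '{"rows":[{"tx":0,"ty":0,"tz":0,"turn":0},{"tx":0,"ty":0,"tz":0,"turn":0},{"tx":0,"ty":0,"tz":0,"turn":0},{"tx":0,"ty":0,"tz":0,"turn":0},{"tx":0,"ty":0,"tz":0,"turn":0},{"tx":0,"ty":0,"tz":0,"turn":0},{"tx":0,"ty":0,"tz":0,"turn":0}]}' 0 40 && python3 -m handwheel '{"rows":[{"tx":0,"ty":0,"tz":0.4,"turn":0},{"tx":0,"ty":0,"tz":0.9,"turn":0},{"tx":0,"ty":0,"tz":0.9,"turn":0},{"tx":0,"ty":0,"tz":0.9,"turn":0},{"tx":0,"ty":0,"tz":0.9,"turn":0},{"tx":0,"ty":0,"tz":0.9,"turn":0},{"tx":0,"ty":0,"tz":0.7,"turn":0}]}' && python3 -m handwheel '{"rows":[{"tx":-0.12,"ty":0.98,"tz":0,"turn":0},{"tx":-0.12,"ty":0.98,"tz":0,"turn":0},{"tx":-0.12,"ty":0.98,"tz":0,"turn":0},{"tx":-0.12,"ty":0.98,"tz":0,"turn":0},{"tx":-0.12,"ty":0.98,"tz":0,"turn":0},{"tx":-0.12,"ty":0.98,"tz":0,"turn":0},{"tx":-0.12,"ty":0.98,"tz":0,"turn":0},{"tx":-0.12,"ty":0.98,"tz":0,"turn":0},{"tx":-0.12,"ty":0.98,"tz":0,"turn":0},{"tx":-0.12,"ty":0.98,"tz":0,"turn":0}]}' && python3 -m handwheel '{"rows":[{"tx":-0.12,"ty":0.98,"tz":0,"turn":0},{"tx":-0.12,"ty":0.98,"tz":0,"turn":0},{"tx":-0.12,"ty":0.98,"tz":0,"turn":0},{"tx":-0.12,"ty":0.98,"tz":0,"turn":0},{"tx":-0.12,"ty":0.98,"tz":0,"turn":0},{"tx":-0.12,"ty":0.98,"tz":0,"turn":0},{"tx":-0.12,"ty":0.98,"tz":0,"turn":0},{"tx":-0.12,"ty":0.98,"tz":0,"turn":0},{"tx":-0.12,"ty":0.98,"tz":0,"turn":0},{"tx":-0.12,"ty":0.98,"tz":0,"turn":0}]}' && python3 -m handwheel '{"rows":[{"tx":0,"ty":0.98,"tz":0,"turn":0},{"tx":0,"ty":0,"tz":0,"turn":0},{"tx":0,"ty":0,"tz":0,"turn":0},{"tx":0,"ty":0,"tz":0,"turn":0}]}'
python3 - <<'E'
from h import *
i=cams.camera_info('wrist');im=cams.grab_frame('wrist');np.save('pics/w3.npy',im);cv2.imwrite('pics/w3.png',im[:,:,::-1])
print(proj(i,(.579,.173,.103)),get_obs()['position'],get_obs()['qpos'])
E
```

```text
clock: 7.2
position: [0.5847, -0.3678, 0.0263]
eef_rot: [-0.001, 0.978, 0.211, -0.001]
contact_force: [-0.0, -1.0, 0.2]
finger_gap: 0.0765
grip_force: 0.0
clock: 7.9
position: [0.5862, -0.3686, 0.0287]
eef_rot: [0.001, 0.978, 0.211, 0.001]
contact_force: [-2.6, 0.6, 6.1]
finger_gap: 0.0337
grip_force: 39.5
clock: 8.6
position: [0.5857, -0.3683, 0.1694]
eef_rot: [0.0, 0.978, 0.211, 0.0]
contact_force: [0.3, 0.8, -1.3]
finger_gap: 0.0331
grip_force: 40.0
clock: 9.6
position: [0.5552, -0.1223, 0.1678]
eef_rot: [0.0, 0.978, 0.211, 0.0]
contact_force: [-0.0, -0.7, -1.8]
finger_gap: 0.0332
grip_force: 40.0
clock: 10.6
position: [0.5253, 0.1227, 0.1679]
eef_rot: [0.0, 0.978, 0.211, 0.0]
contact_force: [0.1, -0.3, -1.1]
finger_gap: 0.0332
grip_force: 40.0
clock: 11.0
position: [0.5256, 0.1451, 0.1674]
eef_rot: [0.0, 0.978, 0.21, -0.0]
contact_force: [-0.5, -0.4, -1.5]
finger_gap: 0.0331
grip_force: 40.1
[311.16653741 117.23866865] [0.52570144 0.14495887 0.1673982 ] [-0.1212495   0.3751948  -0.29960301  1.8590589   0.13646848  0.92735674
 -1.63097906]
```

View pics/w3.png

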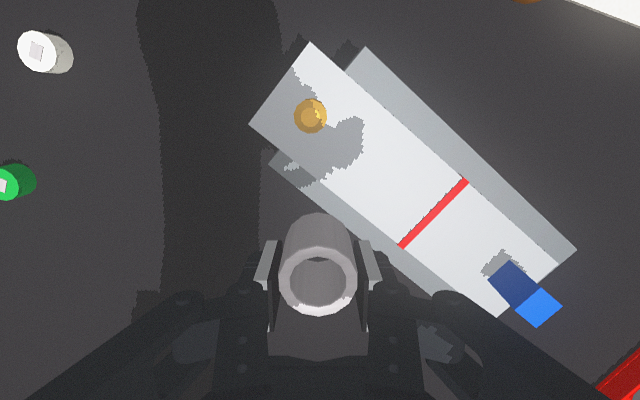

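The wrist view shows the pin top at (311,117), as predicted. The held sleeve's rim is near (318,282), and the red line runs from (468,180) to (401,246). I'll refine these numbers.

Run:
```python
from h import *
im=np.load('pics/w3.npy');i=cams.camera_info('wrist');H=hsv(im);h,S,V=H[...,0],H[...,1],H[...,2]
p=get_obs()['position'];print('tcp',p.round(4),'rim pred',proj(i,(p[0],p[1],.179)))
br=((h>8)&(h<30)&(S>100)).astype(np.uint8);br[200:]=0;br[:,:250]=0;br[:,350:]=0;br[:80]=0
for th in(0,150,180,200,215):
    m=br*(V>th);b=[x for x in blobs(m,30)]
    print(th,[(a,c.round(1),onz(i,*c,.103).round(4)) for a,c in b])
f=lambda u,v,z:onz(i,u,v,z)
P=np.array([f(310,41,.058),f(248,124,.058),f(497,318,.058)])
u=P[1]-P[2];print(np.linalg.norm(u),np.degrees(np.arctan2(u[1],u[0])),'wid',np.linalg.norm(P[0]-P[1]),'pin',((P[0]+P[1])/2-.03*u/np.linalg.norm(u)).round(4))
rd=((h<6)|(h>174))&(S>120)&(V>80);rd[270:]=0
r=cv2.minAreaRect(cv2.findNonZero(rd.astype(np.uint8)));print('mark',r[0],f(*r[0],.058).round(4))
B=[f(365,46,.05),f(577,250,.05)];print('blk dir',np.degrees(np.arctan2(*(B[0]-B[1])[::-1])),np.linalg.norm(B[0]-B[1]))
```

```text
tcp [0.5257 0.145  0.1674] rim pred [317.48710817 280.7685322 ]
0 [(np.int32(872), array([310. , 115.6]), array([0.5797, 0.1738]))]
150 [(np.int32(867), array([310. , 115.7]), array([0.5796, 0.1738]))]
180 [(np.int32(488), array([313.7, 114.2]), array([0.5812, 0.1722]))]
200 [(np.int32(264), array([317.4, 112.7]), array([0.5829, 0.1706]))]
215 [(np.int32(195), array([319.8, 111.6]), array([0.584 , 0.1696]))]
0.26122930322414123 75.3936709730016 wid 0.07009978788054162 pin [0.5793 0.1731]
mark (432.9697265625, 213.00048828125) [0.5482 0.0571]
blk dir 73.72768539096027 0.23934493786756583
```

```bash
python3 -m handwheel '{"rows":[{"tx":0.72,"ty":0.38,"tz":0,"turn":0},{"tx":0.72,"ty":0.38,"tz":0,"turn":0},{"tx":0.7,"ty":0.36,"tz":0,"turn":0},{"tx":0,"ty":0,"tz":-0.7,"turn":0},{"tx":0,"ty":0,"tz":-0.6,"turn":0},{"tx":0,"ty":0,"tz":0,"turn":0},{"tx":0,"ty":0,"tz":0,"turn":0},{"tx":0,"ty":0,"tz":0,"turn":0}]}'
python3 - <<'E'
from h import *
p=np.mean([get_obs()['position'] for _ in range(5)],0)
i=cams.camera_info('scene');s=cams.grab_frame('scene');cv2.imwrite('pics/s4.png',cv2.resize(s[140:215,330:420],None,fx=6,fy=6,interpolation=cv2.INTER_CUBIC)[:,:,::-1])
print(p)
E
```

```text
clock: 11.85
position: [0.5793, 0.1741, 0.1355]
eef_rot: [0.0, 0.978, 0.211, 0.0]
contact_force: [0.2, -0.1, -0.3]
finger_gap: 0.0333
grip_force: 40.1
[0.57929611 0.17406478 0.13549709]
```

```bash
python3 -m handwheel '{"rows":[{"tx":0,"ty":-0.02,"tz":-0.2,"turn":0},{"tx":0,"ty":0,"tz":-0.2,"turn":0},{"tx":0,"ty":0,"tz":0,"turn":0}]}'; python3 -m handwheel '{"rows":[{"tx":0,"ty":0,"tz":-0.2,"turn":0},{"tx":0,"ty":0,"tz":0,"turn":0},{"tx":0,"ty":0,"tz":0,"turn":0}]}'
```

```text
clock: 12.2
position: [0.5786, 0.1736, 0.124]
eef_rot: [0.0, 0.978, 0.211, -0.001]
contact_force: [0.2, 0.4, -1.8]
finger_gap: 0.0335
grip_force: 40.1
clock: 12.5
position: [0.579, 0.1738, 0.1196]
eef_rot: [0.0, 0.978, 0.211, -0.0]
contact_force: [0.1, -0.5, -1.2]
finger_gap: 0.0331
grip_force: 40.1
```

The sleeve is over the pin with no contact force. I'll continue to just above the seat.

```bash
python3 -m handwheel '{"rows":[{"tx":0,"ty":0,"tz":-0.4,"turn":0},{"tx":0,"ty":0,"tz":-0.4,"turn":0},{"tx":0,"ty":0,"tz":-0.3,"turn":0},{"tx":0,"ty":0,"tz":-0.1,"turn":0},{"tx":0,"ty":0,"tz":0,"turn":0},{"tx":0,"ty":0,"tz":0,"turn":0}]}'; python3 -m handwheel '{"rows":[{"tx":0,"ty":0,"tz":-0.05,"turn":0},{"tx":0,"ty":0,"tz":0,"turn":0},{"tx":0,"ty":0,"tz":0,"turn":0}]}'
```

```text
clock: 13.1
position: [0.5791, 0.1738, 0.0898]
eef_rot: [0.0, 0.978, 0.211, -0.0]
contact_force: [0.3, 0.2, -1.4]
finger_gap: 0.0334
grip_force: 40.1
clock: 13.4
position: [0.5791, 0.1738, 0.0887]
eef_rot: [0.0, 0.978, 0.211, 0.0]
contact_force: [0.7, -1.9, -1.4]
finger_gap: 0.0332
grip_force: 40.1
```

```bash
python3 -m handwheel '{"rows":[{"tx":0,"ty":0,"tz":-0.03,"turn":0},{"tx":0,"ty":0,"tz":0,"turn":0},{"tx":0,"ty":0,"tz":0,"turn":0},{"tx":0,"ty":0,"tz":0,"turn":0},{"tx":0,"ty":0,"tz":0,"turn":0}]}' 0.65 40;  python3 -m handwheel '{"rows":[{"tx":0,"ty":0,"tz":0.4,"turn":0},{"tx":0,"ty":0,"tz":0.6,"turn":0},{"tx":0,"ty":0,"tz":0.9,"turn":0},{"tx":0,"ty":0,"tz":0.9,"turn":0},{"tx":0,"ty":0,"tz":0.9,"turn":0},{"tx":0,"ty":0,"tz":0.5,"turn":0}]}'
python3 -m handwheel '{"rows":[{"tx":-0.36,"ty":-0.98,"tz":0,"turn":-0.9},{"tx":-0.36,"ty":-0.98,"tz":0,"turn":-0.9},{"tx":-0.36,"ty":-0.98,"tz":0,"turn":-0.9},{"tx":-0.36,"ty":-0.98,"tz":0,"turn":-0.9},{"tx":-0.36,"ty":-0.98,"tz":0,"turn":-0.9},{"tx":-0.36,"ty":-0.98,"tz":0,"turn":-0.9},{"tx":-0.36,"ty":-0.98,"tz":0,"turn":-0.9},{"tx":-0.36,"ty":-0.98,"tz":0,"turn":-0.9},{"tx":0,"ty":0,"tz":0,"turn":-0.6},{"tx":0,"ty":0,"tz":0,"turn":0}]}' 1
python3 - <<'E'
from h import *
i=cams.camera_info('wrist');im=cams.grab_frame('wrist');np.save('pics/w5.npy',im)
im=np.vstack([im[:,:,::-1]])
s=cams.grab_frame('scene')[140:215,290:420];s=cv2.resize(s,(640,369),interpolation=cv2.INTER_CUBIC)[:200,:,::-1]
cv2.imwrite('pics/w5.png',np.vstack([im,s]))
o=get_obs();print(o['position'],o['eef_rot'],o['qpos'],proj(i,(.5247,-.027,.098)))
E
```

```text
clock: 13.9
position: [0.5791, 0.1738, 0.0879]
eef_rot: [-0.0, 0.978, 0.211, 0.0]
contact_force: [-0.3, 0.3, -0.4]
finger_gap: 0.0558
grip_force: 0.0
clock: 14.5
position: [0.5801, 0.1742, 0.1963]
eef_rot: [-0.0, 0.978, 0.211, 0.002]
contact_force: [-0.2, -0.0, -0.6]
finger_gap: 0.0555
grip_force: 0.0
clock: 15.5
position: [0.5067, -0.0239, 0.1929]
eef_rot: [0.0, 0.992, -0.13, 0.0]
contact_force: [0.2, 0.2, 0.2]
finger_gap: 0.0858
grip_force: 0.0
[ 0.50709312 -0.02237336  0.19288827] [-1.13058982e-04  9.91849490e-01 -1.27414921e-01  1.18832102e-04] [ 0.04505353  0.2695436  -0.11507224  1.93007174  0.03754996  0.94373386
 -1.91425065] [314.12040816 175.64251498]
```

View pics/w5.png

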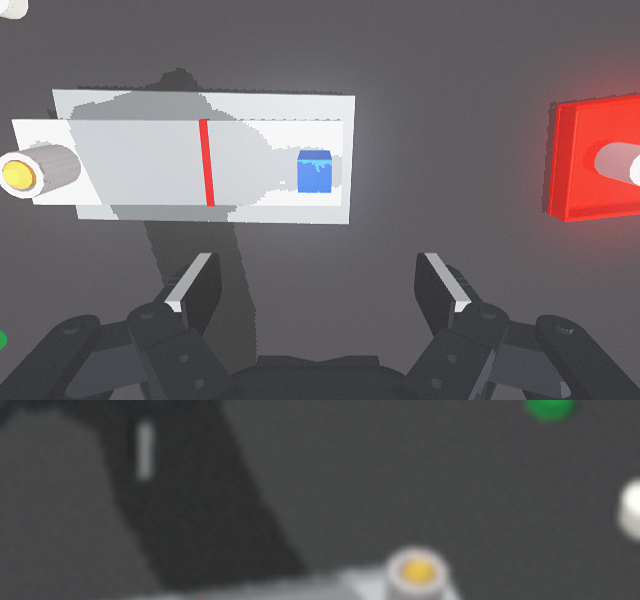

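The sleeve is down on the pin, with the brass top showing through its bore at (18,175). The grip's top face is near (314,178) and the red line runs from (203,120) to (210,206).

Run:
```python
from h import *
im=np.load('pics/w5.npy');i=cams.camera_info('wrist');H=hsv(im);h,S,V=H[...,0],H[...,1],H[...,2]
bl=(h>100)&(h<125)&(S>120)
print([(a,c.round(1)) for a,c in blobs(bl&(V>180),50)],[(a,c.round(1)) for a,c in blobs(bl,50)])
ys,xs=np.nonzero(bl);print(xs.min(),xs.max(),ys.min(),ys.max())
for v in(152,158,163,168,178,188): print(v,V[v,300:331:6])
f=lambda u,v,z:onz(i,u,v,z)
print('grip',f(314.5,177.5,.098).round(4))
P=[f(34,205.5,.058),f(341,206,.058),f(342,121.5,.058),f(12,120,.058)]
for a,b in((0,1),(3,2)): u=P[a]-P[b];print('plate',np.degrees(np.arctan2(u[1],u[0])).round(2),np.linalg.norm(u).round(4))
rd=((h<6)|(h>174))&(S>120)&(V>80);rd[:,400:]=0
r=cv2.minAreaRect(cv2.findNonZero(rd.astype(np.uint8)));print('mark',r[0],f(*r[0],.058).round(4))
B=[f(52,90,.05),f(355,96,.05)];u=B[0]-B[1];print('blk',np.degrees(np.arctan2(u[1],u[0])).round(2),np.linalg.norm(u).round(4))
o=get_obs();print(o['position'])
```

```text
[(np.int32(308), array([314.6, 155.5])), (np.int32(939), array([313.7, 177.5]))] [(np.int32(308), array([314.6, 155.5])), (np.int32(939), array([313.7, 177.5]))]
297 331 151 192
152 [206 207 207 205 204 244]
158 [207 202 206 203 204 201]
163 [241 241 248 247 247 248]
168 [241 242 242 248 241 242]
178 [240 241 242 241 242 241]
188 [241 241 241 240 241 240]
grip [ 0.5238 -0.0252]
plate 75.19 0.2601
plate 75.04 0.2588
mark (206.29718017578125, 162.51177978515625) [0.5485 0.0597]
blk 74.22 0.2388
[ 0.50709312 -0.02237336  0.19288827]
```

```bash
python3 -m handwheel '{"rows":[{"tx":0.35,"ty":-0.07,"tz":0,"turn":0},{"tx":0.35,"ty":-0.07,"tz":-0.6,"turn":0},{"tx":0,"ty":0,"tz":-0.9,"turn":0},{"tx":0,"ty":0,"tz":-0.9,"turn":0},{"tx":0,"ty":0,"tz":-0.9,"turn":0},{"tx":0,"ty":0,"tz":-0.8,"turn":0},{"tx":0,"ty":0,"tz":-0.5,"turn":0},{"tx":0,"ty":0,"tz":0,"turn":0},{"tx":0,"ty":0,"tz":0,"turn":0}]}' 0.8
python3 - <<'E'
from h import *
print(np.mean([get_obs()['position'] for _ in range(3)],0))
E
python3 -m handwheel '{"rows":[{"tx":0,"ty":0,"tz":0,"turn":0},{"tx":0,"ty":0,"tz":0,"turn":0},{"tx":0,"ty":0,"tz":0,"turn":0},{"tx":0,"ty":0,"tz":0,"turn":0},{"tx":0,"ty":0,"tz":0,"turn":0},{"tx":0,"ty":0,"tz":0,"turn":0},{"tx":0,"ty":0,"tz":0,"turn":0},{"tx":0,"ty":0,"tz":0,"turn":0},{"tx":0,"ty":0,"tz":0,"turn":0},{"tx":0,"ty":0,"tz":0,"turn":0}]}' 0 50
```

```text
clock: 16.5
position: [0.5251, -0.0255, 0.0781]
eef_rot: [-0.0, 0.992, -0.127, 0.0]
contact_force: [-0.4, 0.3, 0.1]
finger_gap: 0.0686
grip_force: 0.0
[ 0.52509972 -0.02553168  0.0780718 ]
clock: 17.5
position: [0.5252, -0.0259, 0.0787]
eef_rot: [-0.0, 0.992, -0.128, 0.001]
contact_force: [-0.5, -0.6, 6.9]
finger_gap: 0.0232
grip_force: 50.4
```

The grip is held, and the gripper presses the plate down with about 7 N. I'll slide the first 100 mm.

```bash
python3 -m handwheel '{"rows":[{"tx":0.06,"ty":0.19,"tz":0,"turn":0},{"tx":0.11,"ty":0.39,"tz":0,"turn":0},{"tx":0.11,"ty":0.39,"tz":0,"turn":0},{"tx":0.11,"ty":0.38,"tz":0,"turn":0},{"tx":0.11,"ty":0.39,"tz":0,"turn":0},{"tx":0.11,"ty":0.38,"tz":0,"turn":0},{"tx":0.11,"ty":0.39,"tz":0,"turn":0},{"tx":0.11,"ty":0.38,"tz":0,"turn":0},{"tx":0.11,"ty":0.39,"tz":0,"turn":0},{"tx":0.11,"ty":0.38,"tz":0,"turn":0}]}';python3 -m handwheel '{"rows":[{"tx":0.05,"ty":0.19,"tz":0,"turn":0},{"tx":0,"ty":0,"tz":0,"turn":0},{"tx":0,"ty":0,"tz":0,"turn":0},{"tx":0,"ty":0,"tz":0,"turn":0}]}'
python3 - <<'E'
from h import *
i=cams.camera_info('wrist');im=cams.grab_frame('wrist');np.save('pics/w6.npy',im)
t=cams.grab_frame('top');np.save('pics/t6.npy',t);s=cams.grab_frame('scene');np.save('pics/s6.npy',s)
tc=cv2.resize(t[170:250,190:340],(640,341),interpolation=cv2.INTER_CUBIC)[:200]
cv2.imwrite('pics/w6.png',np.vstack([im,tc])[:,:,::-1]);print(get_obs()['position'],get_obs()['contact_force'])
E
```

```text
clock: 18.5
position: [0.5513, 0.0638, 0.0787]
eef_rot: [0.001, 0.992, -0.129, 0.001]
contact_force: [-2.2, -7.5, 9.1]
finger_gap: 0.0232
grip_force: 50.7
clock: 18.9
position: [0.5529, 0.07, 0.0787]
eef_rot: [0.0, 0.992, -0.128, 0.001]
contact_force: [-0.7, -2.1, 5.0]
finger_gap: 0.0234
grip_force: 50.4
[0.55282677 0.070064   0.07868708] [-1.20685678 -2.07207163  5.86656988]
```

View pics/w6.png

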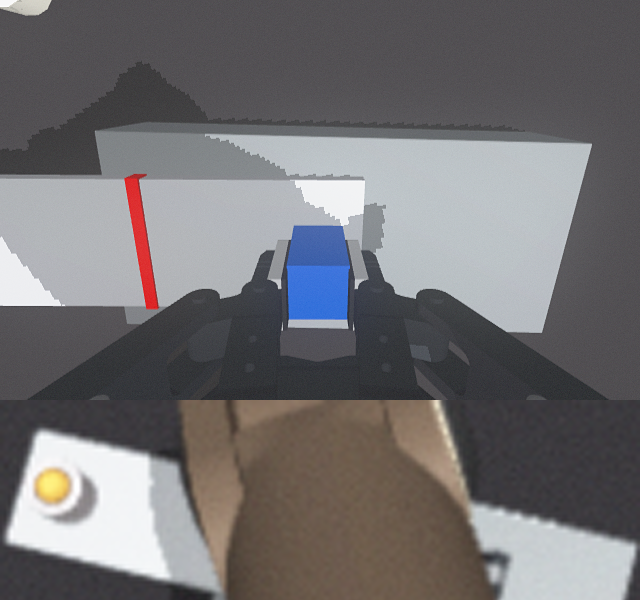

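The wrist view shows the red line from (133,180) to (152,307). The block's end edge runs from (96,131) to (103,176), reappears near (126,318), and lies a little beyond the line. I'll measure the remaining gap.

```bash
cat > gap.py <<'E'
from h import *
def gap(im,i,r1=(136,172),r2=(310,320),rr=(186,302),u0=60,u1=160):
    g=cv2.GaussianBlur(cv2.cvtColor(im,cv2.COLOR_RGB2GRAY),(5,5),0).astype(int)
    H=hsv(im);E=[];M=[]
    for v in list(range(*r1,3))+list(range(*r2,2)):
        d=np.diff(g[v,u0:u1]);k=d.argmax()
        if d[k]>8: E.append((v,k+u0+.5,d[k]))
    print([(v,u) for v,u,_ in E][::3])
    Ew=np.array([onz(i,u,v,.05) for v,u,_ in E])
    for v in range(*rr,6):
        xs=np.nonzero(((H[v,:,0]<6)|(H[v,:,0]>174))&(H[v,:,1]>120)&(H[v,:,2]>80))[0]; xs=xs[(xs<260)]
        if len(xs): M.append(onz(i,xs.mean(),v,.058))
    M=np.array(M); vx,vy,x0,y0=cv2.fitLine(Ew.astype(np.float32),cv2.DIST_HUBER,0,1e-4,1e-4).ravel()
    n=np.array([-vy,vx]); n*=np.sign(n[1]); res=(Ew-[x0,y0])@n
    print('edge normal deg',np.degrees(np.arctan2(n[1],n[0])).round(2),'res',np.abs(res).max().round(4))
    a,b=M[0],M[-1];l=b-a;nm=np.array([-l[1],l[0]]);nm*=np.sign(nm[1]);print('mark normal deg',np.degrees(np.arctan2(nm[1],nm[0])).round(2))
    vx,vy,_,_=cv2.fitLine(M.astype(np.float32),cv2.DIST_HUBER,0,1e-4,1e-4).ravel()
    for nd in(n,np.array([np.cos(np.radians(73.9)),np.sin(np.radians(73.9))])): print('gap mm',((np.array([x0,y0])-M.mean(0))@nd*1000).round(2), 'mark',M.mean(0).round(4))
    print('edge pts at 73.9:',((Ew-M.mean(0))@nd*1000).round(1)[::3])
E
python3 - <<'E'
from gap import *
gap(np.load('pics/w6.npy'),cams.camera_info('wrist'))
E
```

```text
[(136, np.float64(94.5)), (145, np.float64(96.5)), (154, np.float64(97.5)), (163, np.float64(99.5)), (310, np.float64(124.5)), (316, np.float64(125.5))]
edge normal deg 73.68 res 0.0002
mark normal deg 74.85
gap mm 19.65 mark [0.5764 0.1546]
gap mm 19.62 mark [0.5764 0.1546]
edge pts at 73.9: [19.7 19.5 19.7 19.5 19.6 19.7]
```

```bash
python3 -m handwheel '{"rows":[{"tx":0.05,"ty":0.19,"tz":0,"turn":0},{"tx":0.06,"ty":0.19,"tz":0,"turn":0},{"tx":0.05,"ty":0.19,"tz":0,"turn":0},{"tx":0.06,"ty":0.19,"tz":0,"turn":0},{"tx":0,"ty":0,"tz":0,"turn":0},{"tx":0,"ty":0,"tz":0,"turn":0},{"tx":0,"ty":0,"tz":0,"turn":0},{"tx":0,"ty":0,"tz":0,"turn":0}]}'
python3 - <<'E'
from gap import *
i=cams.camera_info('wrist');im=cams.grab_frame('wrist');np.save('pics/w7.npy',im)
t=cams.grab_frame('top');np.save('pics/t7.npy',t);s=cams.grab_frame('scene')
sc=cv2.resize(s[150:215,300:420],(640,347),interpolation=cv2.INTER_CUBIC)[:200]
cv2.imwrite('pics/w7.png',np.vstack([im,sc])[:,:,::-1]);print(get_obs()['position'],get_obs()['contact_force'])
gap(im,i,u0=90,u1=220)
E
```

```text
clock: 19.85
position: [0.5583, 0.0883, 0.0787]
eef_rot: [0.0, 0.992, -0.128, 0.001]
contact_force: [-0.3, -4.1, 6.7]
finger_gap: 0.0231
grip_force: 50.5
[0.55828322 0.08830502 0.07870652] [-0.72623432 -3.66051088  5.65851232]
[(136, np.float64(134.5)), (145, np.float64(135.5)), (154, np.float64(136.5)), (163, np.float64(138.5)), (310, np.float64(157.5))]
edge normal deg 73.58 res 0.0002
mark normal deg 74.79
gap mm 0.75 mark [0.5819 0.1728]
gap mm 0.55 mark [0.5819 0.1728]
edge pts at 73.9: [0.5 0.6 0.7 0.3 1. ]
```

View pics/w7.png

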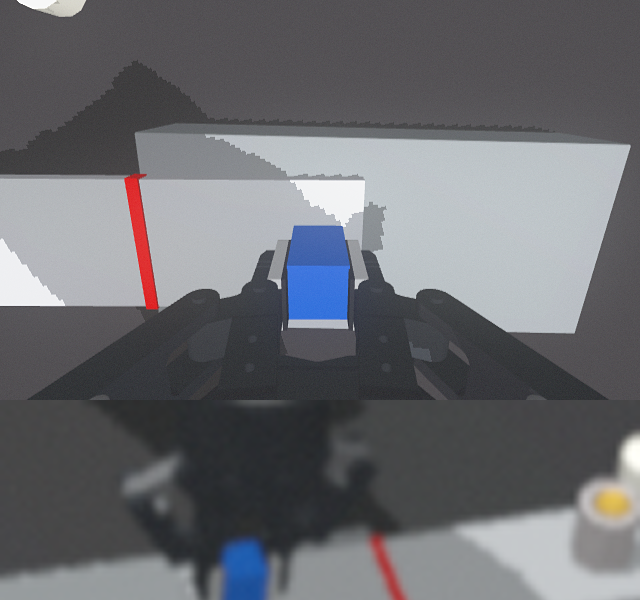

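The red line, from (133,180) to (152,308), is within 1 mm of the block's edge. The plate is flat and the grip is held. The sleeve is seated on the pin, and the tight sleeve is in the tray. I'm handing in.

```bash
python3 -c "
from rig import finish_job
print(finish_job())"
```

```text
the job is handed in; nothing more can be done
None
```

I handed the job in at about 20 s with the gripper still holding the plate flat on the block: the wide sleeve is down on the pin, the tight one is upright in the tray, and the red line's middle measured about 0.7 mm short of the block's edge; the judge returned no verdict.

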